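# Index the plate turntable to its next hole

### The job

The turntable with the well plate is locked by a sprung index pin. Pull the pin up by its knob, swing the table counter-clockwise (seen from above) and let the pin drop fully home into the very next hole, feeling for it gently: never push hard sideways on a pin that sits in a hole, nor press it hard on the track. Leave the well plate in its nest, let go, and do not disturb the other things around it.

Things in the scene. Friction and masses are not known exactly. Their poses are not given: they have to be found in the camera images.
- stand: Round grey foot (284 mm diameter, 12 mm high) that cannot shift. Origin on the work surface on the turntable's vertical axis, z up. Round its edge runs a raised curved track 28 mm wide under the pin, the pin's circle 115 mm in radius, smooth between the holes. The pin starts in a hole on the stand's -y side. The carton, parts box and timer stand on the opposite side.
- track_end (a point): Point on top of the first track at its counter-clockwise end, 30 mm above the work surface, 0.42 rad from the first hole. Here the track goes on as a clamped segment, 1.5 mm lower, with two 12 mm holes whose places differ and are not measured: the next hole lies 0.65 to 0.95 rad from the first one (counter-clockwise from above), the one after it 0.40 rad further.
- turntable (a joint): Angle of the turntable, 0 with the pin in its first hole, growing counter-clockwise seen from above; stops at -0.15 and 1.42 rad. Light friction (0.06 N m); stays where it is left. The 178 mm disc (top at 34 mm) carries the well plate; an arm 24 mm wide, top at 50 mm, reaches out over the track and carries the plunger, which turns with the table.
- plunger: Index pin, sliding up and down in the arm. Origin at the nose of the round-ended 10 mm pin, z up: 20.5 mm above the work surface when home in any hole, 30 mm on the first track, 28.5 mm on the segment; pull at most 16 mm. A spring presses it down (5 N home, 9 N fully pulled); dragged over a hole it drops in by itself and then has 1 mm play each way. It bears 20 N, sideways or down.
- knob_grip (a point): Middle of the black upright cylindrical knob on the plunger, 22 mm diameter and 30 mm high, gripped from above; 58.5 mm above the plunger's origin (79 mm above the work surface with the pin home). Below it a 16 mm bush stands on the arm, its top 58 mm above the work surface.
- nest (a point): Point on the turntable's axis on top of its disc, 34 mm above the work surface: where the well plate's underside centre belongs.
- well_plate: 24-well plate, 128 x 86 x 17 mm, 60 g, lying loose between four low corner angles on the turntable, its long sides square to the arm. Origin at the centre of its underside, z up.
- slide_box: Carton 62 x 85 x 34 mm standing loose beside the turntable; to be left alone. Origin at the centre of its underside.
- tube_box_5: Small parts box with an open clear lid, 55 x 35 x 71 mm, loose beside the turntable; to be left alone. Origin at the centre of its underside.
- timer: Bench timer 70 x 64 x 16 mm lying loose beside the turntable; to be left alone. Origin at the centre of its underside.

How it is judged:
On the way, in this order (a step that is already met when the one before it is completed fails the run):
1. the pin is pulled up clear of its first hole (z of plunger in the frame of stand above 0.029 m and value of joint turntable below 0.15 rad), for 0.05 s.
2. the table is turned on with the pin out (z of plunger in the frame of stand above 0.0265 m and value of joint turntable above 0.2 rad), for 0.05 s.
3. the pin is home in the next hole (z of plunger in the frame of stand below 0.0225 m and value of joint turntable between 0.6 and 1 rad), for 0.2 s.
At the end, for the whole second after the job is handed in: The pin is home (nose less than 22.5 mm above the work surface) in the first hole counter-clockwise of the start, turntable angle between 0.6 and 1.0 rad and at rest, the well plate lying flat in its nest within 12 mm (all of step 3 and velocity of joint turntable between -0.03 and 0.03 rad/s and distance between well_plate and nest below 0.012 m and angle between well_plate's own z axis and vertical below 0.1 rad); the robot touches nothing.
It fails at once if the pin is forced: more than 20 N between the pin and its track or hole (contact force between plunger and stand above 20 N).
It fails at once if the well plate leaves its nest (not (distance between well_plate and nest below 0.012 m and angle between well_plate's own z axis and vertical below 0.1 rad)).
It fails at once if a bystander is shoved by more than 20 mm (distance of any of slide_box, tube_box_5, timer from where it was at the start of the episode above 0.02 m).
It also fails if it takes over 54 s, if anything falls off the work surface, if the arm or the gripper's body presses on something with over 40 N, if the wrist force passes 120 N, or if a joint passes its speed limit or range.

### The arm

A 6-joint arm with a two-finger parallel gripper is mounted at the origin on a cart in front of the work surface, level with it; the furniture and walls round the work are solid. World frame = base frame: x ahead of the robot, y to its left, z up, the work surface at z = 0. Lengths are in m, angles in rad, forces in N, time in s.
With the tool pointing down it reaches from about 0.3 to 0.875 m from the base axis. Payload 6.4 kg.
Tool frame: the origin (TCP) lies between the finger pads; the fingertips stand ctrl.tip_extent ahead of it and the grasp point (between the pads) is the TCP (ctrl.tip_extent is the distance from the TCP to the fingertips, in m); z points along the fingers, y is the line along which they close (so a half turn about z gives the same grasp; the last joint's range is limited). The gripper opens to 85 mm and grips with 20 to 120 N. Pads are 22 mm wide; open, the fingers measure 114 mm over their backs; the gripper's body (76 mm by 85 mm) begins 54 mm behind the grasp point. The pads swing forward as they close: fully open they stand 13 mm farther back than shut.
Start: joints at [1.067, 0.181, 1.607, -0, 1.354, -0.206], TCP at [0.169, 0.55, 0.25] pointing down, gripper open.
Joint ranges: [-2.99, 2.99], [-0.89, 2.07], [0.3, 2.58], [-1.14, 4.28], [0, 2.63], [-3.12, 3.12]. Speed limits (rad/s): [2.57, 2.57, 3.01, 3.14, 3.14, 3.14].

### API

Orientations are given as a unit quaternion [w, x, y, z].
In Python, from bench import ctrl gives the robot as it stands.
- The arm moves only by the tool send_rows, never from a script. Its arguments are lists of equal length, an entry for each row: "dr": the turn, a rotation vector about the tool's x, y, z in units of 6 degrees (1.0 is 6 degrees), a list of three; "xyz": the shift along the tool's x, y, z in cm, a list of three; "jaw": the opening in per cent of the stroke, from 0 (shut) to 100 (fully open). In form: {"dr": [[wx, wy, wz], ...], "xyz": [[dx, dy, dz], ...], "jaw": [jaw, ...]}. A call has exactly 8 rows; each row is the pose to reach, as a shift and turn from the pose commanded when the call began, along the tool's axes at that moment; what a row does not reach only later rows make up. A row lasts 1/8 s, in which the tool goes at most 62.5 mm and 10.7 degrees, less where a joint would pass 70% of its speed; a pose out of reach is approached as far as the arm can. A call with a gripper value outside its range is refused whole. The fingers move at their own pace and stop on an object; the grip force is fixed at half the most. Time passes only in rows, so rows that repeat a pose let the fingers close, or fill a call up. It gives the time, the measured TCP pose, the force, the opening and the grip force at its end, in the units of the state.
- ctrl.get_obs(): the state, without advancing time (a new reading comes with each control period).
- ctrl.camera(name): name is "scene" or "side" or "wrist"; returns the picture (420x560x3 uint8, red, green, blue); there is no depth.
- ctrl.calibration(name): a dict with "camera_matrix" (3x3 intrinsics, pixels), "world_from_camera" (4x4, takes a point from camera to world coordinates). Camera axes: x right, y up, looking along -z (the intrinsics and any distortion apply to the point x, -y, -z); pixel columns grow to the right and rows downward; lengths in m; the calibration is good to about 2 mm. A picture is of the moment at which its call begins: read the wrist's pose just before it. calibration takes no time and is no camera call; for the wrist camera it gives the pose at the moment of the call.
- ctrl.hand_in(): hands the job in; it is judged then, once.
The state is a dict: "time_s": time; "q": joint angles; "dq": joint speeds; "joint_efforts": joint torques, N m; "eef_pos": TCP position; "eef_rot": TCP orientation; "wrist_force": force on the tool from outside, world axes, zero at the start; "torque": the same for the moment, N m; "opening": opening from 0.0 (shut) to 1.0 (fully open); "grasp_force": force on a finger pad.
Only numpy, scipy, OpenCV 4.12 (cv2) and the standard library are available. Lean on these libraries where they do the work, as an engineer would, in place of code of your own. Each camera call takes 0.05 s, during which the arm holds its last target. There are 200 camera calls.

## Working session

There is one attempt and no reset: what is moved stays moved. The work goes in short steps, Python scripts to look and compute and a tool call to move; the robot and the scene stay as the last step left them, time stands still between calls to the robot, and variables do not carry over. Pictures are saved under pics/ and viewed, at most 10 in all, crops included, and the job is handed in when it is done.

Besides the shell and the picture viewer there is one more tool, called in YAML: its name, and indented under it one key for each argument. send_rows: Moves the arm, as the interface text tells. Its arguments: {"type":"object","properties":{"dr":{"type":"array","items":{"type":"array","items":{"type":"number"}}},"xyz":{"type":"array","items":{"type":"array","items":{"type":"number"}}},"jaw":{"type":"array","items":{"type":"number"}}},"required":["dr","xyz","jaw"]}

```bash
mkdir -p pics; ls; python3 - <<'E'
from bench import ctrl
import cv2,numpy as np
o=ctrl.get_obs();print({k:np.round(v,3) for k,v in o.items()},ctrl.tip_extent)
for n in("scene","side"):
    cv2.imwrite(f"pics/{n}0.png",ctrl.camera(n)[:,:,::-1]);c=ctrl.calibration(n);print(n,c)
E
```

```text
pics
{'time_s': np.float64(0.0), 'q': array([ 1.067,  0.182,  1.608,  0.   ,  1.354, -0.206]), 'dq': array([-0.001, -0.   , -0.   , -0.001,  0.001, -0.001]), 'joint_efforts': array([-1.0000e-03, -4.4487e+01, -3.5133e+01, -0.0000e+00,  9.0000e-03,
        0.0000e+00]), 'eef_pos': array([0.168, 0.549, 0.249]), 'eef_rot': array([-0.   ,  0.148,  0.989, -0.001]), 'wrist_force': array([-0.429, -0.115,  0.225]), 'torque': array([-0.007,  0.033, -0.025]), 'grasp_force': np.float64(0.0), 'opening': np.float64(0.998)} 0.019
scene {'camera_matrix': array([[472.60084933,   0.        , 280.64532582],
       [  0.        , 472.60084933, 209.83281215],
       [  0.        ,   0.        ,   1.        ]]), 'world_from_camera': array([[-0.62796963,  0.62707274, -0.46090555,  0.13010687],
       [-0.77821279, -0.5107293 ,  0.36543186,  0.31174831],
       [-0.00624561,  0.5881627 ,  0.80871851,  0.7663317 ],
       [ 0.        ,  0.        ,  0.        ,  1.        ]])}
side {'camera_matrix': array([[506.34618316,   0.        , 284.67882426],
       [  0.        , 506.34618316, 206.90062968],
       [  0.        ,   0.        ,   1.        ]]), 'world_from_camera': array([[-0.92565935,  0.14823198, -0.34811211,  0.2322102 ],
       [-0.37830727, -0.37766644,  0.84513411,  0.73039407],
       [-0.00619436,  0.91399964,  0.40566771,  0.43635669],
       [ 0.        ,  0.        ,  0.        ,  1.        ]])}
```

View pics/scene0.png

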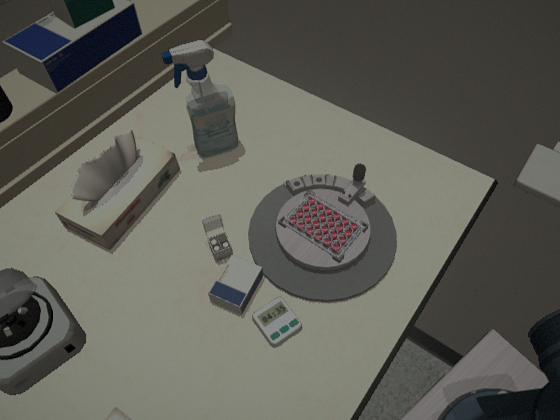

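View pics/side0.png

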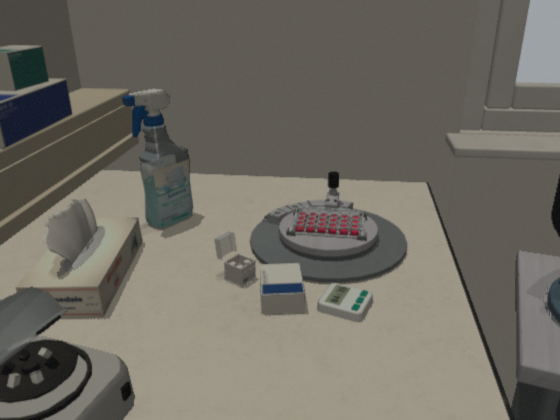

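The scene picture shows the knob at about (359,173), the foot ellipse from column 249 to 397, and two hole blocks near (297,184) and (319,181). In the side picture the knob is at (333,180). I'll enlarge both.

```bash
python3 - <<'E'
import cv2,numpy as np
a=cv2.imread("pics/scene0.png")[150:310,240:405]; a=cv2.resize(a,None,fx=3.6,fy=3.6,interpolation=cv2.INTER_CUBIC)
b=cv2.imread("pics/side0.png")[165:280,240:415]; b=cv2.resize(b,None,fx=4,fy=4,interpolation=cv2.INTER_CUBIC)
cv2.imwrite("pics/s1.png",a);cv2.imwrite("pics/s2.png",b);print(a.shape,b.shape)
E
```

```text
(576, 594, 3) (460, 700, 3)
```

View pics/s1.png

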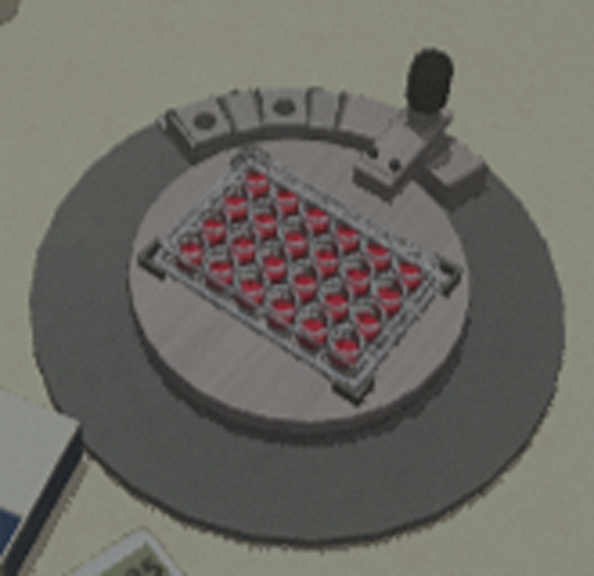

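View pics/s2.png

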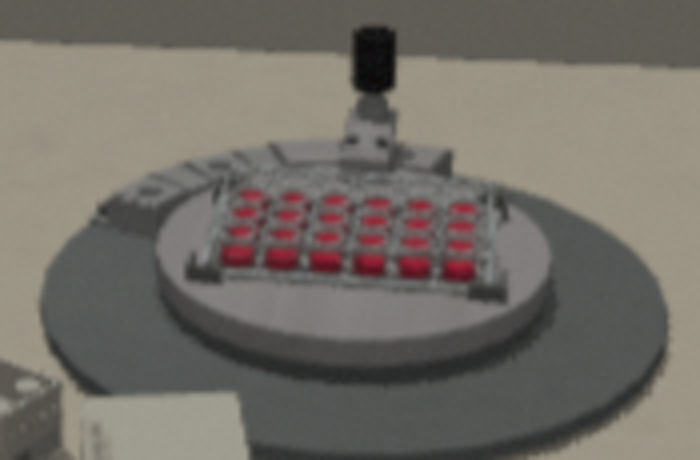

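The crops show, in scene pixels: knob centre (359.4,172.5), next hole (319.2,179.2), hole after it (296.9,183.6). In the side picture the knob is at (333.5,180). Next I compute the positions.

```bash
cat > h.py <<'E'
import numpy as np
from bench import ctrl
def ray(n,u,v,c=None):
    c=c or ctrl.calibration(n);K=c["camera_matrix"];T=c["world_from_camera"]
    d=T[:3,:3]@np.array([(u-K[0,2])/K[0,0],-(v-K[1,2])/K[1,1],-1]);return T[:3,3],d
def atz(n,u,v,z,c=None):
    o,d=ray(n,u,v,c);return o+d*(z-o[2])/d[2]
def proj(n,P,c=None):
    c=c or ctrl.calibration(n);K=c["camera_matrix"];T=c["world_from_camera"]
    p=(np.atleast_2d(P)-T[:3,3])@T[:3,:3];return np.c_[K[0,2]-K[0,0]*p[:,0]/p[:,2],K[1,2]+K[1,1]*p[:,1]/p[:,2]]
def tri(a,b):
    A=np.zeros((3,3));y=np.zeros(3)
    for r in(a,b):
        o,d=ray(*r);d=d/np.linalg.norm(d);M=np.eye(3)-np.outer(d,d);A+=M;y+=M@o
    return np.linalg.solve(A,y)
E
python3 - <<'E'
from h import *
from scipy.optimize import least_squares
t=np.linspace(0,2*np.pi,720)
def circ(c,r,z):return np.c_[c[0]+r*np.cos(t),c[1]+r*np.sin(t),0*t+z]
def fit(n,ext,r,z):
    def f(c):
        p=proj(n,circ(c,r,z));e=[p[:,0].min(),p[:,0].max(),p[:,1].min(),p[:,1].max()]
        return [a-b for a,b in zip(e,ext) if b is not None]
    s=least_squares(f,[.35,.6] if 0 else [.4,.1],diff_step=1e-3);return s.x,s.fun
sc=lambda x,y:(240+x/3.6,150+y/3.6); sd=lambda x,y:(240+x/4,165+y/4)
for n,g,l,r_,tp,bt,r,z in[("scene",sc,128,470,138,422,.089,.034),("scene",sc,30,565,None,542,.142,.012),("side",sd,154,551,None,None,.089,.034),("side",sd,40,668,None,None,.142,.012)]:
    print(n,*fit(n,[g(l,0)[0],g(r_,0)[0],g(0,tp)[1] if tp else None,g(0,bt)[1] if bt else None],r,z))
k1=atz("scene",359.4,172.5,.079);k2=atz("side",333.5,180,.079);print(k1,k2,tri(("scene",359.4,172.5),("side",333.5,180)))
print(atz("scene",319.2,179.2,.0285),atz("scene",296.9,183.6,.0285))
E
```

```text
scene [ 0.4695801  -0.05779849] [-0.26534267  0.26295171 -0.13904085  0.0760312 ]
scene [ 0.46950629 -0.0579765 ] [-0.58759289  0.57989984 -0.10801734]
side [ 0.47356739 -0.05933805] [5.74118530e-12 6.59383659e-12]
side [ 0.47474497 -0.06410801] [6.87805368e-12 8.81072992e-12]
[ 0.495516   -0.17041973  0.079     ] [ 0.4986855  -0.17039727  0.079     ] [ 0.49760101 -0.17129566  0.07811851]
[ 0.56099678 -0.13033796  0.0285    ] [ 0.58073527 -0.08796637  0.0285    ]
```

```bash
cat >> h.py <<'E'
from scipy.spatial.transform import Rotation as R
C=np.array([.470,-.058])
def move(p,yaw):
    """print tool-frame shift (cm) and turn (6 deg) to world p with tool y at yaw, tool down"""
    o=ctrl.get_obs();q=o["eef_rot"];Rt=R.from_quat(q[[1,2,3,0]])
    c,s=np.cos(yaw),np.sin(yaw);T=R.from_matrix(np.c_[[s,-c,0],[c,s,0],[0,0,-1]])
    print("xyz",np.round(Rt.inv().apply(np.array(p)-o["eef_pos"])*100,2),"dr",np.round(np.degrees((Rt.inv()*T).as_rotvec())/6,2),"t",round(float(o["time_s"]),2),"pos",np.round(o["eef_pos"],4),"f",np.round(o["wrist_force"],1))
E
python3 - <<'E'
from h import *
move([.4968,-.171,.20],1.802)
E
```

```text
Traceback (most recent call last):
  File "h.py", line 21, in move
    c,s=np.cos(yaw),np.sin(yaw);T=R.from_matrix(np.c_[[s,-c,0],[c,s,0],[0,0,-1]])
                                  ~~~~~~~~~~~~~^^^^^^^^^^^^^^^^^^^^^^^^^^^^^^^^^^
  File "scipy/spatial/transform/_rotation.pyx", line 1143, in scipy.spatial.transform._rotation.Rotation.from_matrix
ValueError: Non-positive determinant (left-handed or null coordinate frame) in rotation matrix 0: [[ 0.97339128 -0.22914933  0.        ]
 [ 0.22914933  0.97339128  0.        ]
 [ 0.          0.         -1.        ]].
```

```bash
sed -i 's/\[s,-c,0\]/[-s,c,0]/' h.py
python3 - <<'E'
from h import *
move([.4968,-.171,.20],1.802)
E
```

```text
xyz [-52.52 -59.21   5.02] dr [-0.01 -0.01 -5.05] t 0.1 pos [0.1685 0.5493 0.2494] f [0.4 0.2 0.1]
```

send_rows:
  dr:
    - [0, 0, -0.5]
    - [0, 0, -1]
    - [0, 0, -1.5]
    - [0, 0, -2]
    - [0, 0, -2.5]
    - [0, 0, -3]
    - [0, 0, -3]
    - [0, 0, -3]
  xyz:
    - [-3, -3.4, 0]
    - [-7, -7.9, 0]
    - [-11, -12.4, 0]
    - [-15, -17, 0]
    - [-19, -21.5, 0]
    - [-23, -26, 0]
    - [-27, -30.5, 0]
    - [-30, -33.8, 0]
  jaw: [100, 100, 100, 100, 100, 100, 100, 100]

```text
time_s: 1.1
eef_pos: [0.3567, 0.1364, 0.2503]
eef_rot: [0.0, -0.007, 1.0, -0.0]
wrist_force: [1.1, -0.3, -0.8]
opening: 1.001
grasp_force: 0.0
```

```bash
python3 - <<'E'
from h import *
move([.4968,-.171,.20],1.802)
E
```

```text
xyz [-13.54 -30.95   5.04] dr [-0.    0.   -2.07] t 1.1 pos [0.3567 0.1364 0.2503] f [ 1.1 -0.3 -0.8]
```

send_rows:
  dr:
    - [0, 0, -0.5]
    - [0, 0, -1]
    - [0, 0, -1.5]
    - [0, 0, -2.07]
    - [0, 0, -2.07]
    - [0, 0, -2.07]
    - [0, 0, -2.07]
    - [0, 0, -2.07]
  xyz:
    - [-2, -4.6, 0]
    - [-4.2, -9.6, 0]
    - [-6.4, -14.6, 1]
    - [-8.6, -19.6, 2]
    - [-10.8, -24.6, 3]
    - [-12.5, -28.6, 4]
    - [-13.5, -30.9, 5]
    - [-13.5, -30.9, 5]
  jaw: [100, 100, 100, 100, 100, 100, 100, 100]

```text
time_s: 2.1
eef_pos: [0.4959, -0.1692, 0.1989]
eef_rot: [-0.001, -0.115, 0.993, 0.001]
wrist_force: [-0.1, 0.2, -0.4]
opening: 0.999
grasp_force: 0.0
```

```bash
python3 - <<'E'
from h import *
import cv2
c=ctrl.calibration("wrist");move([.4968,-.171,.083],1.802)
cv2.imwrite("pics/w1.png",ctrl.camera("wrist")[:,:,::-1])
print(proj("wrist",[[.4968,-.171,.094],[.4968,-.171,.079],[.47,-.058,.051],[.561,-.1303,.0285]],c))
E
```

```text
xyz [-0.07 -0.21 11.59] dr [ 0.02 -0.02 -0.  ] t 2.1 pos [ 0.4959 -0.1692  0.1989] f [-0.1  0.2 -0.4]
[[272.87674706 217.01702515]
 [273.04692018 211.12107268]
 [412.22749996 201.33907962]
 [299.73135633 268.27810296]]
```

View pics/w1.png

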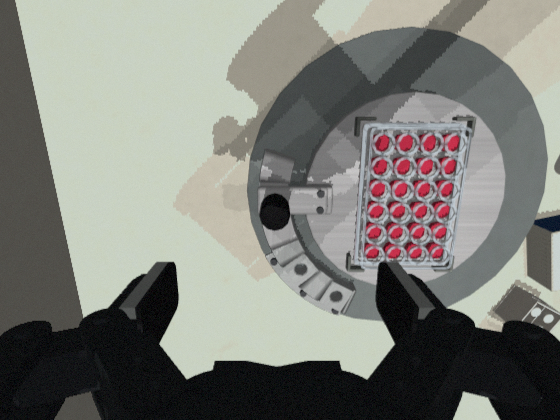

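The wrist view puts the knob at about (275,212) (predicted 273,214) and the next hole at (301,269) (predicted 300,268). The estimates agree, so I descend.

send_rows:
  dr:
    - [0, 0, 0]
    - [0, 0, 0]
    - [0, 0, 0]
    - [0, 0, 0]
    - [0, 0, 0]
    - [0, 0, 0]
    - [0, 0, 0]
    - [0, 0, 0]
  xyz:
    - [0, -0.1, 2]
    - [0, -0.15, 4]
    - [-0.05, -0.15, 6]
    - [-0.05, -0.15, 8]
    - [-0.05, -0.15, 10]
    - [-0.05, -0.15, 11]
    - [-0.05, -0.15, 11.5]
    - [-0.05, -0.15, 11.5]
  jaw: [100, 100, 100, 100, 90, 70, 60, 50]

```text
time_s: 3.15
eef_pos: [0.4973, -0.1693, 0.0856]
eef_rot: [0.0, -0.116, 0.993, -0.0]
wrist_force: [-0.1, 0.1, 0.1]
opening: 0.499
grasp_force: 0.0
```

```bash
python3 - <<'E'
from h import *
import cv2
move([.4965,-.1705,.083],1.802)
cv2.imwrite("pics/w2.png",ctrl.camera("wrist")[:,:,::-1])
E
```

```text
xyz [ 0.11 -0.09  0.26] dr [-0.    0.    0.02] t 3.15 pos [ 0.4973 -0.1693  0.0856] f [-0.1  0.1  0.1]
```

View pics/w2.png

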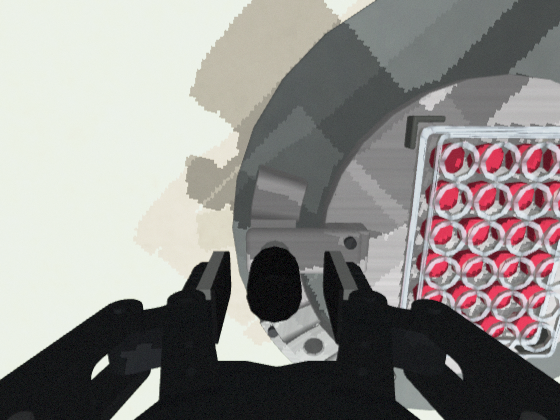

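The wrist view shows the knob at (275,285) between the pads, with inner faces at about 230 and 327. It sits about 1 mm outward of the middle, which matches the computed −0.1 cm correction. I shift that much and close.

send_rows:
  dr:
    - [0, 0, 0]
    - [0, 0, 0]
    - [0, 0, 0]
    - [0, 0, 0]
    - [0, 0, 0]
    - [0, 0, 0]
    - [0, 0, 0]
    - [0, 0, 0]
  xyz:
    - [0.05, -0.08, 0.1]
    - [0.05, -0.08, 0.1]
    - [0.05, -0.08, 0.1]
    - [0.05, -0.08, 0.1]
    - [0.05, -0.08, 0.1]
    - [0.05, -0.08, 0.1]
    - [0.05, -0.08, 0.1]
    - [0.05, -0.08, 0.1]
  jaw: [45, 40, 36, 32, 28, 24, 20, 15]

```text
time_s: 4.2
eef_pos: [0.4971, -0.1706, 0.0845]
eef_rot: [0.0, -0.116, 0.993, -0.0]
wrist_force: [-0.8, 0.5, 3.2]
opening: 0.237
grasp_force: 58.5
```

```bash
python3 - <<'E'
from h import *
move([.4965,-.1705,.083],1.802)
E
```

```text
xyz [0.05 0.02 0.15] dr [-0.    0.    0.02] t 4.2 pos [ 0.4971 -0.1706  0.0845] f [-0.8  0.5  3.2]
```

send_rows:
  dr:
    - [0, 0, 0]
    - [0, 0, 0]
    - [0, 0, 0]
    - [0, 0, 0]
    - [0, 0, 0]
    - [0, 0, 0]
    - [0, 0, 0]
    - [0, 0, 0]
  xyz:
    - [0, 0, -0.2]
    - [0, 0, -0.4]
    - [0, 0, -0.6]
    - [0, 0, -0.8]
    - [0, 0, -1.0]
    - [0, 0, -1.2]
    - [0, 0, -1.3]
    - [0, 0, -1.3]
  jaw: [15, 15, 15, 15, 15, 15, 15, 15]

```text
time_s: 5.2
eef_pos: [0.4968, -0.1705, 0.0973]
eef_rot: [-0.0, -0.116, 0.993, -0.0]
wrist_force: [0.7, -4.9, -8.6]
opening: 0.235
grasp_force: 58.9
```

```bash
python3 - <<'E'
from h import *
o=ctrl.get_obs();p=o["eef_pos"];r=p[:2]-C;print(np.hypot(*r),np.arctan2(r[1],r[0]),o["opening"],o["grasp_force"],o["torque"])
a0=np.arctan2(r[1],r[0])
for th in (.14,.28,.42,.54):
    # keep measured radius
    rr=np.hypot(*r); move([C[0]+rr*np.cos(a0+th),C[1]+rr*np.sin(a0+th),p[2]],1.802+th)
E
```

```text
0.11559889718243317 -1.337246885652191 0.23504744192534074 58.91353368759155 [-0.8859016  -0.12095964 -0.01991605]
xyz [-1.61  0.11 -0.  ] dr [-0.   -0.   -1.32] t 5.2 pos [ 0.4968 -0.1705  0.0973] f [ 0.7 -4.9 -8.6]
xyz [-3.19  0.45 -0.  ] dr [-0.   -0.   -2.65] t 5.2 pos [ 0.4968 -0.1705  0.0973] f [ 0.7 -4.9 -8.6]
xyz [-4.71  1.01 -0.  ] dr [ 0.   -0.   -3.99] t 5.2 pos [ 0.4968 -0.1705  0.0973] f [ 0.7 -4.9 -8.6]
xyz [-5.94  1.65 -0.  ] dr [ 0.   -0.   -5.14] t 5.2 pos [ 0.4968 -0.1705  0.0973] f [ 0.7 -4.9 -8.6]
```

send_rows:
  dr:
    - [0, 0, -0.33]
    - [0, 0, -0.66]
    - [0, 0, -0.99]
    - [0, 0, -1.32]
    - [0, 0, -1.65]
    - [0, 0, -1.98]
    - [0, 0, -2.32]
    - [0, 0, -2.65]
  xyz:
    - [-0.4, 0.01, 0]
    - [-0.8, 0.03, 0]
    - [-1.2, 0.06, 0]
    - [-1.61, 0.11, 0]
    - [-2.01, 0.17, 0]
    - [-2.4, 0.25, 0]
    - [-2.8, 0.35, 0]
    - [-3.19, 0.45, 0]
  jaw: [15, 15, 15, 15, 15, 15, 15, 15]

```text
time_s: 6.2
eef_pos: [0.5271, -0.159, 0.0973]
eef_rot: [0.0, -0.253, 0.967, -0.0]
wrist_force: [1.6, -5.5, -9.1]
opening: 0.238
grasp_force: 59.0
```

```bash
cat >> h.py <<'E'
A0=-1.3372
def st(th,z,r=.1156,yo=1.802):
    o=ctrl.get_obs();d=o["eef_pos"][:2]-C;a=np.arctan2(d[1],d[0]);f=o["wrist_force"]
    print("theta %.4f r %.4f z %.4f"%(a-A0,np.hypot(*d),o["eef_pos"][2]),"frad %.1f ftan %.1f fz %.1f"%(f[0]*np.cos(a)+f[1]*np.sin(a),-f[0]*np.sin(a)+f[1]*np.cos(a),f[2]),"open",round(float(o["opening"]),3),"g",round(float(o["grasp_force"]),1))
    move([C[0]+r*np.cos(A0+th),C[1]+r*np.sin(A0+th),z],yo+th)
E
python3 - <<'E'
from h import *
st(.41,.0973);st(.54,.0973)
E
```

```text
theta 0.2813 r 0.1160 z 0.0973 frad 5.5 ftan -1.3 fz -9.1 open 0.238 g 59.0
xyz [-1.48  0.14 -0.  ] dr [-0.01 -0.   -1.23] t 6.2 pos [ 0.5271 -0.159   0.0973] f [ 1.6 -5.5 -9.1]
theta 0.2813 r 0.1160 z 0.0973 frad 5.5 ftan -1.3 fz -9.1 open 0.238 g 59.0
xyz [-2.96  0.44 -0.  ] dr [-0.01 -0.   -2.47] t 6.2 pos [ 0.5271 -0.159   0.0973] f [ 1.6 -5.5 -9.1]
```

send_rows:
  dr:
    - [0, 0, -0.41]
    - [0, 0, -0.82]
    - [0, 0, -1.23]
    - [0, 0, -1.65]
    - [0, 0, -2.06]
    - [0, 0, -2.47]
    - [0, 0, -2.47]
    - [0, 0, -2.47]
  xyz:
    - [-0.5, 0.02, 0]
    - [-1.0, 0.07, 0]
    - [-1.48, 0.14, 0]
    - [-1.98, 0.22, 0]
    - [-2.47, 0.32, 0]
    - [-2.96, 0.44, 0.1]
    - [-2.96, 0.44, 0.25]
    - [-2.96, 0.44, 0.35]
  jaw: [15, 15, 15, 15, 15, 15, 15, 15]

```text
time_s: 7.2
eef_pos: [0.5515, -0.141, 0.0941]
eef_rot: [0.001, -0.376, 0.927, -0.001]
wrist_force: [3.9, -5.6, -6.9]
opening: 0.236
grasp_force: 59.1
```

```bash
python3 - <<'E'
from h import *
st(.54,.0935)
E
```

```text
theta 0.5430 r 0.1163 z 0.0941 frad 6.8 ftan -1.1 fz -6.9 open 0.236 g 59.1
xyz [0.03 0.07 0.06] dr [-0.02  0.   -0.01] t 7.2 pos [ 0.5515 -0.141   0.0941] f [ 3.9 -5.6 -6.9]
```

send_rows:
  dr:
    - [0, 0, 0]
    - [0, 0, 0]
    - [0, 0, 0]
    - [0, 0, 0]
    - [0, 0, 0]
    - [0, 0, 1.5]
    - [0, 0, 3]
    - [0, 0, 4.5]
  xyz:
    - [0, 0, 0.05]
    - [0, 0, 0.1]
    - [0, 0, 0.1]
    - [0, 0, 0.1]
    - [0, 0, 0.1]
    - [0, 0, 0.1]
    - [0, 0, 0.1]
    - [0, 0, 0.1]
  jaw: [15, 15, 26, 40, 60, 65, 65, 65]

```text
time_s: 8.2
eef_pos: [0.5505, -0.1399, 0.093]
eef_rot: [-0.0, -0.146, 0.989, 0.0]
wrist_force: [-0.3, 1.2, -0.3]
opening: 0.65
grasp_force: 0.0
```

send_rows:
  dr:
    - [0, 0, 1.5]
    - [0, 0, 3]
    - [0, 0, 4.5]
    - [0, 0, 6]
    - [0, 0, 7.5]
    - [0, 0, 9]
    - [0, 0, 10.5]
    - [0, 0, 10.5]
  xyz:
    - [0, 0, 0]
    - [0, 0, 0]
    - [0, 0, 0]
    - [0, 0, 0]
    - [0, 0, 0]
    - [0, 0, 0]
    - [0, 0, 0]
    - [0, 0, 0]
  jaw: [65, 65, 65, 65, 65, 65, 65, 65]

```text
time_s: 9.2
eef_pos: [0.5505, -0.14, 0.093]
eef_rot: [-0.0, 0.389, 0.921, 0.0]
wrist_force: [0.2, 0.4, -1.1]
opening: 0.651
grasp_force: 0.0
```

```bash
python3 - <<'E'
from h import *
import cv2
st(.54,.090,yo=.231)
cv2.imwrite("pics/w3.png",ctrl.camera("wrist")[:,:,::-1])
E
```

```text
theta 0.5426 r 0.1150 z 0.0930 frad -0.1 ftan 0.4 fz -1.1 open 0.651 g 0.0
xyz [-0.06 -0.03  0.3 ] dr [ 0. -0. -0.] t 9.2 pos [ 0.5505 -0.14    0.093 ] f [ 0.2  0.4 -1.1]
```

View pics/w3.png

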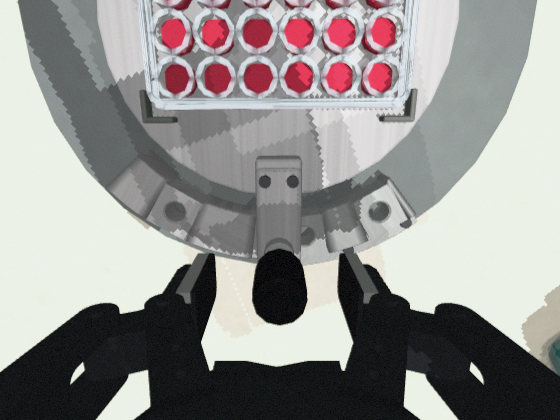

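The wrist view shows the knob centred at (279,287) between the pads, now closing tangentially, with the next hole just beside the arm at (308,235). I close to a loose fork.

send_rows:
  dr:
    - [0, 0, 0]
    - [0, 0, 0]
    - [0, 0, 0]
    - [0, 0, 0]
    - [0, 0, 0]
    - [0, 0, 0]
    - [0, 0, 0]
    - [0, 0, 0]
  xyz:
    - [0, 0, 0.2]
    - [0, 0, 0.4]
    - [0, 0, 0.5]
    - [0, 0, 0.5]
    - [0, 0, 0.5]
    - [0, 0, 0.5]
    - [0, 0, 0.5]
    - [0, 0, 0.5]
  jaw: [60, 50, 40, 35, 30, 30, 30, 30]

```text
time_s: 10.25
eef_pos: [0.5506, -0.1404, 0.0878]
eef_rot: [0.0, 0.39, 0.921, -0.0]
wrist_force: [-0.6, 0.0, -0.1]
opening: 0.303
grasp_force: 0.0
```

```bash
python3 - <<'E'
from h import *
st(.6,.088,yo=.231);st(.655,.088,yo=.231)
E
```

```text
theta 0.5408 r 0.1152 z 0.0878 frad -0.5 ftan -0.4 fz -0.1 open 0.303 g 0.0
xyz [-0.01  0.68 -0.02] dr [ 0.    0.   -0.59] t 10.25 pos [ 0.5506 -0.1404  0.0878] f [-0.6  0.  -0.1]
theta 0.5408 r 0.1152 z 0.0878 frad -0.5 ftan -0.4 fz -0.1 open 0.303 g 0.0
xyz [ 0.05  1.32 -0.02] dr [ 0.    0.   -1.11] t 10.25 pos [ 0.5506 -0.1404  0.0878] f [-0.6  0.  -0.1]
```

send_rows:
  dr:
    - [0, 0, -0.15]
    - [0, 0, -0.3]
    - [0, 0, -0.45]
    - [0, 0, -0.6]
    - [0, 0, -0.75]
    - [0, 0, -0.9]
    - [0, 0, -1.05]
    - [0, 0, -1.1]
  xyz:
    - [0, 0.17, 0]
    - [0, 0.34, 0]
    - [0, 0.51, 0]
    - [0, 0.68, 0]
    - [0.02, 0.86, 0]
    - [0.03, 1.04, 0]
    - [0.05, 1.22, 0]
    - [0.05, 1.32, 0]
  jaw: [30, 30, 30, 30, 30, 30, 30, 30]

```text
time_s: 11.25
eef_pos: [0.5603, -0.1303, 0.0878]
eef_rot: [0.0, 0.336, 0.942, 0.0]
wrist_force: [1.2, 0.5, -0.3]
opening: 0.3
grasp_force: 0.0
```

```bash
python3 - <<'E'
from h import *
st(.68,.088,yo=.231)
E
```

```text
theta 0.6618 r 0.1157 z 0.0878 frad 0.6 ftan 1.1 fz -0.3 open 0.3 g 0.0
xyz [ 0.01  0.21 -0.02] dr [ 0.01  0.01 -0.25] t 11.25 pos [ 0.5603 -0.1303  0.0878] f [ 1.2  0.5 -0.3]
```

send_rows:
  dr:
    - [0, 0, 0]
    - [0, 0, -0.1]
    - [0, 0, -0.1]
    - [0, 0, -0.1]
    - [0, 0, -0.2]
    - [0, 0, -0.2]
    - [0, 0, -0.2]
    - [0, 0, -0.2]
  xyz:
    - [0, 0.03, 0]
    - [0, 0.06, 0]
    - [0, 0.09, 0]
    - [0, 0.12, 0]
    - [0, 0.15, 0]
    - [0, 0.18, 0]
    - [0, 0.2, 0]
    - [0, 0.2, 0]
  jaw: [30, 30, 30, 30, 30, 30, 30, 30]

```text
time_s: 12.25
eef_pos: [0.561, -0.1293, 0.0878]
eef_rot: [0.0, 0.327, 0.945, -0.0]
wrist_force: [-0.5, 0.1, 0.2]
opening: 0.301
grasp_force: 0.0
```

```bash
python3 - <<'E'
from h import *
import cv2
st(.70,.088,yo=.231)
cv2.imwrite("pics/w4.png",ctrl.camera("wrist")[:,:,::-1])
E
```

```text
theta 0.6727 r 0.1156 z 0.0878 frad -0.5 ftan -0.2 fz 0.2 open 0.301 g 0.0
xyz [ 0.    0.32 -0.02] dr [-0.    0.   -0.24] t 12.25 pos [ 0.561  -0.1293  0.0878] f [-0.5  0.1  0.2]
```

View pics/w4.png

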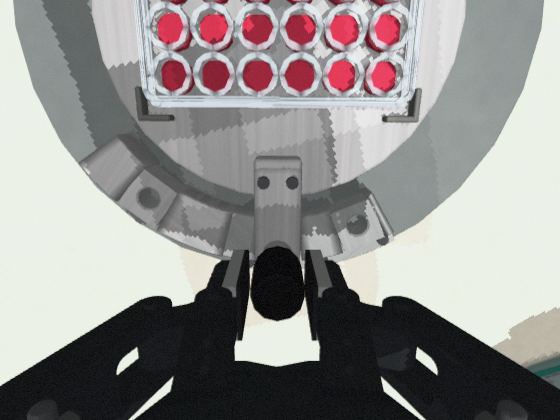

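The wrist view shows the knob from row 246 to 320 between the pads, with the next hole now under the arm. I compare this with the knob outline predicted for each pin height.

```bash
python3 - <<'E'
from h import *
t=np.linspace(0,6.28,60)
for th in(.655,.67):
  for zm in(.079,.087):
    k=C+.1155*np.array([np.cos(A0+th),np.sin(A0+th)])
    P=np.vstack([np.c_[k[0]+.011*np.cos(t),k[1]+.011*np.sin(t),0*t+zm+s*.015] for s in(-1,1)])
    p=proj("wrist",P);print(th,zm,p.min(0).round(1),p.max(0).round(1))
E
```

```text
0.655 0.079 [245.2 244.6] [301.3 323.9]
0.655 0.087 [243.3 251.3] [302.8 336.7]
0.67 0.079 [249.6 244.6] [305.7 324. ]
0.67 0.087 [247.9 251.4] [307.5 336.8]
```

The outline matches the pin home (rows 245–324 predicted, against 251–337 on the track) at about 0.67 rad. I open and retreat straight up, then verify.

send_rows:
  dr:
    - [0, 0, 0]
    - [0, 0, 0]
    - [0, 0, 0]
    - [0, 0, 0]
    - [0, 0, 0]
    - [0, 0, 0]
    - [0, 0, 0]
    - [0, 0, 0]
  xyz:
    - [0, 0, 0]
    - [0, 0, 0]
    - [0, 0, 0]
    - [0, 0, 0]
    - [0, 0, -1]
    - [0, 0, -3]
    - [0, 0, -6]
    - [0, 0, -9]
  jaw: [40, 50, 60, 65, 65, 65, 65, 65]

```text
time_s: 13.3
eef_pos: [0.561, -0.1293, 0.1794]
eef_rot: [0.0, 0.327, 0.945, -0.0]
wrist_force: [0.1, 0.0, -0.0]
opening: 0.653
grasp_force: 0.0
```

send_rows:
  dr:
    - [0, 0, 0]
    - [0, 0, 0]
    - [0, 0, 0]
    - [0, 0, 0]
    - [0, 0, 0]
    - [0, 0, 0]
    - [0, 0, 0]
    - [0, 0, 0]
  xyz:
    - [0, 0, -2]
    - [0, 0, -4]
    - [0, 0, -6]
    - [0, 0, -8]
    - [0, 0, -10]
    - [0, 0, -11]
    - [0, 0, -12]
    - [0, 0, -12]
  jaw: [65, 65, 65, 65, 65, 65, 65, 65]

```text
time_s: 14.3
eef_pos: [0.5612, -0.1294, 0.2984]
eef_rot: [0.001, 0.327, 0.945, -0.0]
wrist_force: [0.4, -0.3, -0.4]
opening: 0.65
grasp_force: 0.0
```

```bash
python3 - <<'E'
from h import *
import cv2
a=ctrl.camera("scene")[150:310,240:405,::-1];b=ctrl.camera("side")[160:280,240:415,::-1]
a=cv2.resize(a,(396,384),interpolation=cv2.INTER_CUBIC);b=cv2.resize(b,None,fx=2.25,fy=2.25,interpolation=cv2.INTER_CUBIC)
w=np.zeros((384,794,3),np.uint8);w[:,:396]=a;w[:b.shape[0],400:400+b.shape[1]]=b[:,:394];cv2.imwrite("pics/v.png",w)
for th in(.65,.667,.69):
  for z in(.079,.087):
    k=C+.1155*np.array([np.cos(A0+th),np.sin(A0+th)]);P=[*k,z]
    s=proj("scene",P)[0];d=proj("side",P)[0]
    print(th,z,((s-[240,150])*2.4).round(1),((d-[240,160])*2.25+[400,0]).round(1))
E
```

```text
0.65 0.079 [196.1  30.7] [529.9  51. ]
0.65 0.087 [196.7  24. ] [529.9  42.3]
0.667 0.079 [193.7  30.7] [527.9  51.4]
0.667 0.087 [194.3  24. ] [527.9  42.7]
0.69 0.079 [190.4  30.8] [525.3  51.9]
0.69 0.087 [191.   24.1] [525.3  43.3]
```

View pics/v.png

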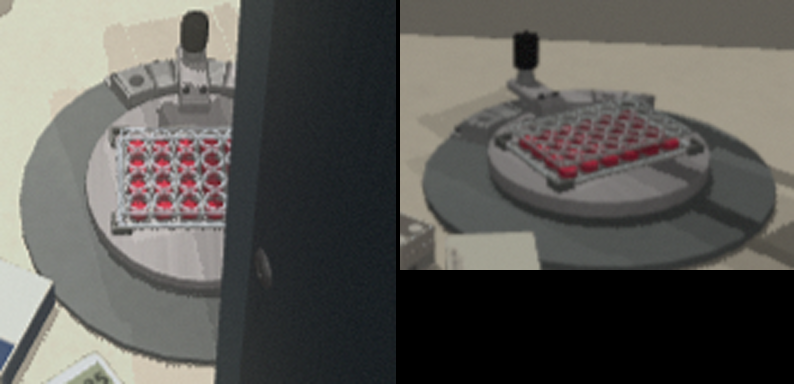

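Scene knob is at (195,32) and side knob at (526,51). Both match the pin home at about 0.67 rad, and the plate is seated in its nest.

```bash
python3 -c "
from bench import ctrl
print(ctrl.hand_in())"
```

```text
the job is handed in; nothing more can be done
None
```

The job is handed in, with no verdict returned: the final camera views show the pin home in the next hole at about 0.67 rad and the well plate in its nest, and the gripper is open and clear above.

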